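Sweep the tape rolls into the desk tray

TASK

Tidy the desk: with the fingertips, gently push the three small tape rolls across the desk and in through the open side of the low tray, until each lies flat and completely inside it. Only slide them: do not pick them up, stand them on edge, stack them or flick them, and leave the glue stick, the eraser and everything else on the desk where it stands.

Things in the scene. Friction and masses are not known exactly. Their poses are not given: they have to be found in the camera images.
- tray: dark low desk tray, stuck to the desk, with walls on three sides and no wall or lip on its open side. Inner space 240 mm (its x axis) by 170 mm (its y axis); walls 40 mm high, 5 mm thick; its floor is flush with the desk top (z = 0). Origin at the centre of the inner floor; the open side is the -y side, its edge at y = -85 mm in the tray's frame, the back wall's inner face at y = +85 mm
- roll0_center (a point): one of three identical small rolls of cream tape, loose, lying flat on the desk: 54 mm diameter, 19 mm high, hole 26 mm through the middle, 40 to 85 g. This point is its centre, half-way up (9.5 mm above the desk)
- roll0: the same roll as roll0_center; origin at the centre of its underside
- roll1_center (a point): one of three identical small rolls of cream tape, loose, lying flat on the desk: 54 mm diameter, 19 mm high, hole 26 mm through the middle, 40 to 85 g. This point is its centre, half-way up (9.5 mm above the desk)
- roll1: the same roll as roll1_center; origin at the centre of its underside
- roll2_center (a point): one of three identical small rolls of cream tape, loose, lying flat on the desk: 54 mm diameter, 19 mm high, hole 26 mm through the middle, 40 to 85 g. This point is its centre, half-way up (9.5 mm above the desk)
- roll2: the same roll as roll2_center; origin at the centre of its underside
- glue: upright white glue stick with a grey cap, 28 mm diameter, 74 mm tall; leave alone. Origin at the centre of its foot.
- eraser: blue-sleeved white eraser lying flat, 50 mm long (its x axis) by 21 mm wide by 14 mm high; leave alone. Origin at the centre of its underside.
- stapler: black desk stapler, 135 mm long (its x axis) by 36 mm wide by 49 mm high; leave alone. Origin at the centre of its underside.
- parcel_tape: the one large brown roll of parcel tape, lying flat, 100 mm diameter, 48 mm high; leave alone. Origin at the centre of its underside.
- mug: white mug, 80 mm diameter, 85 mm tall, handle on its +y side reaching 60 to 70 mm from its axis; leave alone. Origin at the centre of its foot.
- pen_pot: dark pot of pens, 76 mm diameter, pot 95 mm tall, pens up to 160 mm; leave alone. Origin at the centre of its foot.
There are look-alikes about, which are no part of the job. What is shaped like the roll2 but red is not meant. Leave any orange look-alike of the roll1 alone.

How it is judged:
By the outcome, as a careful person would: the job done as asked, in the order asked, and still so for the second after the job is handed in, with the robot touching nothing.
It also fails if it takes over 72 s, if anything falls off the work surface, if the arm or the gripper's body presses on something with over 40 N, if the wrist force passes 120 N, or if a joint passes its speed limit or range.

ROBOT

A 6-joint arm with a two-finger parallel gripper is mounted at the origin on the work surface. World frame = base frame: x ahead of the robot, y to its left, z up, the work surface at z = 0. Lengths are in m, angles in degrees, forces in N, time in s.
With the tool pointing down it reaches from about 0.35 to 0.85 m from the base axis. Payload 8.1 kg.
Tool frame: the origin (TCP) lies on the centre line of the jaws, within the pads' length; the fingertips stand 25 mm ahead of it and the grasp point (between the pads) lies 6 mm ahead of it; z points along the fingers, y is the line along which they close (so a half turn about z gives the same grasp; the last joint's range is limited). The gripper opens to 85 mm and grips with 20 to 120 N. Pads are 22 mm wide; open, the fingers measure 114 mm over their backs; the gripper's body (76 mm by 85 mm) begins 54 mm behind the grasp point. The pads swing forward as they close: fully open they stand 13 mm farther back than shut.
Start: joints at [70.05, 7.471, 85.268, -0, 87.261, -4.893], TCP at [0.156, 0.579, 0.225] pointing down, gripper open.
Joint ranges: [-169.43, 169.43], [-51.17, 129.36], [1.28, 143.12], [-76.62, 256.62], [0, 156.53], [-152.29, 152.29]. Speed limits (degrees/s): [136.94, 136.94, 159.86, 180, 180, 180].

INTERFACE

Orientations are given as a 3x3 rotation matrix whose columns are the frame's x, y, z axes.
In Python, from bench import r, cams gives the robot as it stands. The module is installed in compiled form; this text tells all that it offers.
- The arm moves only by the tool jog_arm, never from a script. Its argument "motion" is a list of rows, each a list of 3 entries, a list of its own where there are three numbers: the shift along the world's x, y, z in mm, then the turn about the world's z in rad, then the gripper command: -1 is shut, 1 is fully open, values between are in proportion. A call has 1 to 10 rows; each row shifts and turns the commanded pose from where the row before left it; what a row does not reach is not made up. A row lasts 1/8 s, in which the tool goes at most 62.5 mm and 10.7 degrees, less where a joint would pass 70% of its speed; a pose out of reach is approached as far as the arm can. A call with a gripper value outside its range is refused whole. The fingers move at their own pace and stop on an object; "squeeze" is the grip in N (left out, the last holds). Time passes only in rows, so rows that do not move let the fingers close. It gives the time, the measured TCP pose, the force, the opening and the grip force at its end, in the units of the state.
- r.get_state(): the state, without advancing time (a new reading comes with each control period).
- cams.snapshot(name): name is "scene" or "top" or "wrist"; returns a dict with "image" (400x640x3 uint8, red, green, blue), "mtx" (3x3 intrinsics, pixels), "origin" and "attitude" of the camera in the world; the wrist camera has in their place "mount" (4x4, takes a point from camera to tool coordinates, whose origin is the TCP and whose axes are the flange's). Camera axes: x right, y up, looking along -z (the intrinsics and any distortion apply to the point x, -y, -z); pixel columns grow to the right and rows downward; lengths in m; the calibration is good to about 2 mm. A picture is of the moment at which its call begins: read the wrist's pose just before it. There is no depth.
- r.job_done(): hands the job in; it is judged then, once.
The state is a dict: "time": time; "qpos": joint angles; "dq": joint speeds; "tau": joint torques, N m; "tool_pos": TCP position; "tcp_rot": TCP orientation; "wrist_force": force on the tool from outside, world axes, zero at the start; "wrist_torque": the same for the moment, N m; "opening": opening from 0.0 (shut) to 1.0 (fully open); "gripper_force": force on a finger pad.
Only numpy, scipy, OpenCV 4.12 (cv2) and the standard library are available. Lean on these libraries where they do the work, as an engineer would, in place of code of your own. Each camera call takes 0.05 s, during which the arm holds its last target. There are 200 camera calls.

## Working session

There is one attempt and no reset: what is moved stays moved. The work goes in short steps, Python scripts to look and compute and a tool call to move; the robot and the scene stay as the last step left them, time stands still between calls to the robot, and variables do not carry over. Pictures are saved under pics/ and viewed, at most 10 in all, crops included, and the job is handed in when it is done.

Besides the shell and the picture viewer there is one more tool, called by a JSON object that holds its "op" and its "data", one argument or row to a line. jog_arm: Moves the arm, as the interface text tells. Its arguments: {"type":"object","properties":{"motion":{"type":"array","items":{"type":"array"}},"squeeze":{"type":"number"}},"required":["motion"]}

```bash
mkdir -p pics; cat > h.py <<'E'
import numpy as np, cv2
from bench import r, cams
def snap(n,f):
    s=cams.snapshot(n); cv2.imwrite('pics/'+f,s['image'][:,:,::-1]); return s
def px2w(s,u,v,z):
    K=np.array(s['mtx']);d=np.linalg.inv(K)@[u,v,1]; d=np.array([d[0],-d[1],-d[2]])
    d=np.array(s['attitude'])@d; o=np.array(s['origin']); return o+d*(z-o[2])/d[2]
E
python3 - <<'E'
from h import *
s=snap('top','top.png'); print({k:v for k,v in s.items() if k!='image'})
s=snap('scene','scene.png')
E
```

```text
{'mtx': array([[449.49561498,   0.        , 311.56278805],
       [  0.        , 449.49561498, 197.27377552],
       [  0.        ,   0.        ,   1.        ]]), 'origin': array([ 0.4632612 , -0.07084583,  1.22760717]), 'attitude': array([[ 0.01807304,  0.99431736, -0.10491121],
       [-0.99982843,  0.01839898,  0.00213981],
       [ 0.00405791,  0.10485453,  0.99447929]])}
```

View pics/top.png

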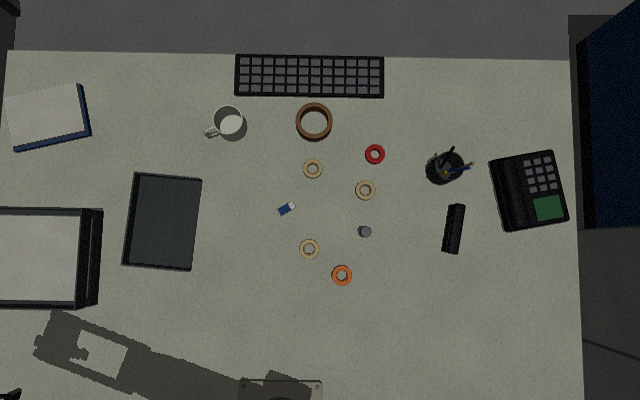

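View pics/scene.png

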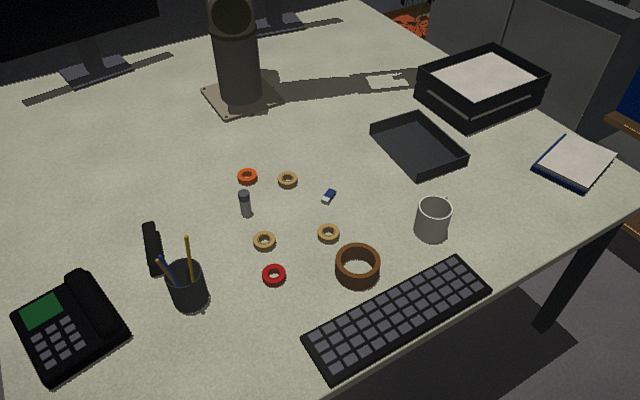

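The top view shows cream rolls at about (313,169), (365,190) and (309,249). The look-alikes are red at (375,154), orange at (342,275) and the big brown parcel tape at (314,122). The glue is at (365,231) and the eraser at (286,208). The tray lies at (123–201, 174–269) with its open side on the right (world -y). Next I'll measure these and check them in a crop.

```bash
python3 - <<'E'
from h import *
s=snap('top','t2.png'); im=s['image']; hsv=cv2.cvtColor(im,cv2.COLOR_RGB2HSV)
for n,u,v in [('A',313,169),('B',365,190),('C',309,249),('red',375,154),('or',342,275)]:
    p=hsv[v-16:v+17,u-16:u+17].astype(int); m=((p[...,1]>70)&(p[...,2]>60)).astype(np.uint8)
    c=max(cv2.findContours(m,0,2)[0],key=cv2.contourArea); (x,y),R=cv2.minEnclosingCircle(c)
    print(n,x+u-16,y+v-16,R,px2w(s,x+u-16,y+v-16,.015).round(4))
for n,u,v,z in [('glue',365,231,.07),('gluefoot',366,235,.0),('er1',279,212,.01),('er2',294,204,.01),('parcel',314,122,.048),('mug',229,115,.085)]: print(n,px2w(s,u,v,z).round(4))
for u,v in [(135,173),(202,179),(190,270),(122,265)]: print('tray',px2w(s,u,v,.04).round(4),px2w(s,u,v,0).round(4))
a=cv2.resize(im[140:290,110:400],(800,414),interpolation=cv2.INTER_CUBIC); cv2.imwrite('pics/crop.png',np.clip(a[:,:,::-1]*1.5,0,255).astype(np.uint8))
print(r.get_state()['tcp_rot'])
E
```

```text
A 312.0 168.0 9.486932754516602 [ 0.6716 -0.0732  0.015 ]
B 364.91361236572266 189.62565422058105 9.709541320800781 [ 0.6148 -0.2181  0.015 ]
C 308.8515625 248.5390625 9.971158027648926 [ 0.4529 -0.0687  0.015 ]
red 374.7835817337036 153.39552211761475 9.822113037109375 [ 0.7154 -0.2446  0.015 ]
or 341.5 275.0 10.594910621643066 [ 0.3844 -0.157   0.015 ]
glue [ 0.5008 -0.2123  0.07  ]
gluefoot [ 0.4922 -0.2236  0.    ]
er1 [0.5499 0.0142 0.01  ]
er2 [ 0.5724 -0.0261  0.01  ]
parcel [ 0.7911 -0.0763  0.048 ]
mug [0.7952 0.1456 0.085 ]
tray [0.6449 0.3987 0.04  ] [0.6511 0.4145 0.    ]
tray [0.6321 0.2195 0.04  ] [0.6378 0.2293 0.    ]
tray [0.3919 0.2403 0.04  ] [0.3895 0.2508 0.    ]
tray [0.4016 0.4182 0.04  ] [0.3995 0.4347 0.    ]
[[-9.65672699e-01  2.59761376e-01 -5.15219317e-04]
 [ 2.59761847e-01  9.65671744e-01 -1.36563749e-03]
 [ 1.42792862e-04 -1.45259317e-03 -9.99998935e-01]]
```

View pics/crop.png

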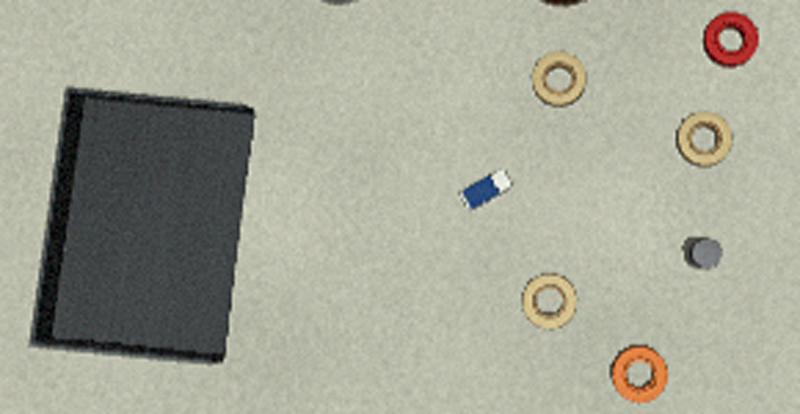

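{"op": "jog_arm", "data": {
  "motion": [
    [[18.5,-43,0],-0.131,-0.05],
    [[18.5,-43,0],-0.131,-0.05],
    [[18.5,-43,0],-0.131,-0.05],
    [[18.5,-43,0],-0.131,-0.05],
    [[18.5,-43,0],-0.131,-0.05],
    [[18.5,-43,0],-0.131,-0.05],
    [[18.5,-43,0],-0.131,-0.05],
    [[18.5,-43,0],-0.131,-0.05],
    [[18.5,-43,0],-0.131,-0.05],
    [[18.5,-43,0],-0.131,-0.05]
  ],
  "squeeze": 20
}}

```text
time: 1.4
tool_pos: [0.3411, 0.148, 0.2253]
tcp_rot: [[0.006, 1.0, 0.0], [1.0, -0.006, 0.0], [0.0, 0.0, -1.0]]
wrist_force: [0.8, 0.2, -0.2]
opening: 0.473
gripper_force: 0.0
```

{"op": "jog_arm", "data": {
  "motion": [
    [[18.5,-43,-10],0,-0.05],
    [[18.5,-43,-20],0,-0.05],
    [[18.5,-43,-25],0,-0.05],
    [[18.5,-43,-25],0,-0.05],
    [[18.5,-43,-25],0,-0.05],
    [[18.5,-47,-25],0,-0.05],
    [[0,0,-30],0,-0.05],
    [[0,0,0],0,-0.05]
  ]
}}

```text
time: 2.4
tool_pos: [0.4492, -0.1121, 0.0626]
tcp_rot: [[0.003, 1.0, -0.006], [1.0, -0.003, 0.002], [0.002, -0.006, -1.0]]
wrist_force: [-0.9, 0.1, 0.6]
opening: 0.47
gripper_force: 0.0
```

```bash
python3 - <<'E'
from h import *
s=snap('wrist','w1.png'); st=r.get_state(); print(st['tool_pos'],st['tcp_rot'],st['opening'],st['time'],st['wrist_force'],s['mount'],s['mtx'])
E
```

```text
[ 0.45050025 -0.11210776  0.06442756] [[ 0.00232036  0.99999213 -0.00321786]
 [ 0.99999645 -0.00231614  0.00131409]
 [ 0.00130663 -0.0032209  -0.99999396]] 0.47258771207414313 2.45 [-0.05358025  0.48819326  0.37909104] [[ 1.98937092e-04  9.65286884e-01  2.61191868e-01  6.63236836e-02]
 [ 9.99999847e-01 -3.26958261e-04  4.46688711e-04 -6.30296536e-04]
 [ 5.16581593e-04  2.61191740e-01 -9.65286801e-01 -1.48588102e-01]
 [ 0.00000000e+00  0.00000000e+00  0.00000000e+00  1.00000000e+00]] [[359.97379185   0.         324.14453161]
 [  0.         359.97379185 196.89903747]
 [  0.           0.           1.        ]]
```

View pics/w1.png

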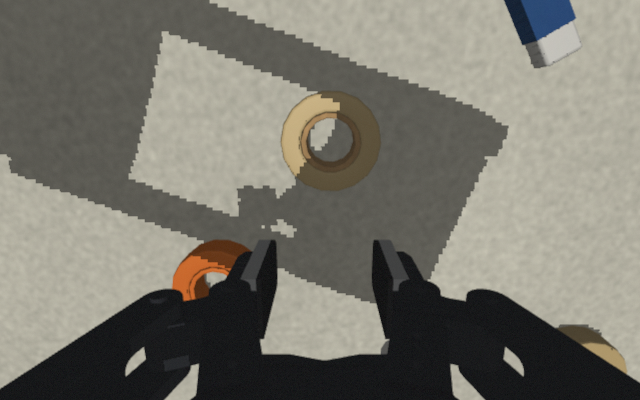

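The wrist view shows the cream roll centred ahead of the fork at (331,141). The orange roll is off to the left at (215,280), clear of the finger path. I'll lower slowly.

{"op": "jog_arm", "data": {
  "motion": [
    [[2,0,-12],0,-0.05],
    [[0,0,-12],0,-0.05],
    [[0,0,-6],0,-0.05],
    [[0,0,0],0,-0.05]
  ]
}}

```text
time: 2.95
tool_pos: [0.4533, -0.1122, 0.0348]
tcp_rot: [[0.002, 1.0, -0.001], [1.0, -0.002, 0.0], [0.0, -0.001, -1.0]]
wrist_force: [-0.8, -0.4, 0.1]
opening: 0.48
gripper_force: 0.0
```

{"op": "jog_arm", "data": {
  "motion": [
    [[0,0,-3],0,-0.05],
    [[0,0,-1],0,-0.05],
    [[0,0,0],0,-0.05]
  ]
}}

```text
time: 3.32
tool_pos: [0.4539, -0.1126, 0.0315]
tcp_rot: [[0.002, 1.0, 0.0], [1.0, -0.002, -0.0], [-0.0, 0.0, -1.0]]
wrist_force: [0.6, -0.3, 0.2]
opening: 0.476
gripper_force: 0.0
```

```bash
python3 - <<'E'
from h import *
s=snap('wrist','w2.png'); st=r.get_state(); print(st['tool_pos'],st['time'],st['wrist_force'])
E
```

```text
[ 0.4539208  -0.11265291  0.03150766] 3.375 [ 0.30031354  0.36690955 -0.07600988]
```

View pics/w2.png

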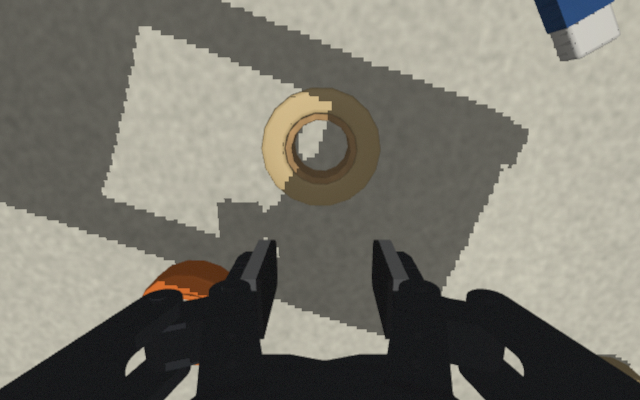

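{"op": "jog_arm", "data": {
  "motion": [
    [[0,0,-3],0,-0.05],
    [[0,2,0],0,-0.05],
    [[0,4,0],0,-0.05],
    [[0,5,0],0,-0.05],
    [[0,6,0],0,-0.05],
    [[0,7,0],0,-0.05],
    [[0,8,0],0,-0.05],
    [[0,8,0],0,-0.05],
    [[0,8,0],0,-0.05],
    [[0,6,0],0,-0.05]
  ]
}}

```text
time: 4.62
tool_pos: [0.4538, -0.058, 0.0284]
tcp_rot: [[0.002, 1.0, -0.0], [1.0, -0.002, 0.0], [0.0, -0.0, -1.0]]
wrist_force: [-0.3, 0.3, -0.1]
opening: 0.471
gripper_force: 0.0
```

```bash
python3 - <<'E'
from h import *
s=snap('wrist','w3.png'); st=r.get_state(); print(st['tool_pos'],st['time'],st['wrist_force'])
E
```

```text
[ 0.45377897 -0.05754063  0.02834838] 4.675 [0.20444284 0.748527   0.09568146]
```

View pics/w3.png

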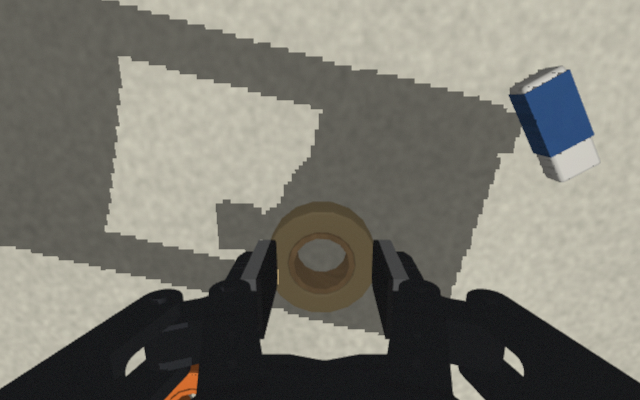

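```bash
cat >> h.py <<'E'
def wpx(s,st,u,v,z):
    T=np.eye(4);T[:3,:3]=st['tcp_rot'];T[:3,3]=st['tool_pos'];M=T@np.array(s['mount'])
    return px2w(dict(mtx=s['mtx'],attitude=M[:3,:3],origin=M[:3,3]),u,v,z)
def wproj(s,p):  # tool coords -> px
    c=np.linalg.inv(np.array(s['mount']))@np.r_[p,1]; q=np.array(s['mtx'])@[c[0],-c[1],-c[2]]; return q[:2]/q[2]
def top():
    s=cams.snapshot('top'); im=s['image']; hsv=cv2.cvtColor(im,cv2.COLOR_RGB2HSV).astype(int)
    m=((hsv[...,1]>70)&(hsv[...,2]>60)&(hsv[...,0]>12)&(hsv[...,0]<28)).astype(np.uint8)
    for c in cv2.findContours(m,0,2)[0]:
        if cv2.contourArea(c)>80:
            (x,y),R=cv2.minEnclosingCircle(c); print('cream',round(x,1),round(y,1),round(R,1),px2w(s,x,y,.015).round(4))
    return s
E
python3 - <<'E'
from h import *
st=r.get_state();s=cams.snapshot('wrist')
print(wpx(s,st,322,257,.019), [ (z,wproj(s,[11e-3,.020,z]),wproj(s,[-11e-3,.020,z])) for z in (0,.012,.02,.025)])
top()
E
```

```text
[ 0.45205053 -0.06358511  0.019     ] [(0, array([371.33152774, 230.18865458]), array([369.66476911, 275.74033033])), (0.012, array([368.11918279, 221.25511355]), array([366.66797476, 264.08819114])), (0.02, array([366.21096546, 215.94835538]), array([364.88096204, 257.13992627])), (0.025, array([365.10055742, 212.86030725]), array([363.83872727, 253.08750788]))]
cream 365.0 189.7 9.8 [ 0.6147 -0.2183  0.015 ]
cream 312.2 167.9 9.7 [ 0.6718 -0.0738  0.015 ]
cream 313.8 119.6 18.4 [ 0.8071 -0.0757  0.015 ]
```

{"op": "jog_arm", "data": {
  "motion": [
    [[0,0,5],0,-0.05],
    [[0,-20,0],0,-0.05],
    [[0,-20,0],0,-0.05],
    [[0,-15,0],0,-0.05],
    [[0,0,-4],0,-0.05],
    [[0,0,-3],0,-0.05],
    [[0,0,-2],0,-0.05],
    [[0,0,0],0,-0.05]
  ]
}}

```text
time: 5.78
tool_pos: [0.4536, -0.113, 0.024]
tcp_rot: [[0.001, 1.0, -0.001], [1.0, -0.001, 0.0], [0.0, -0.001, -1.0]]
wrist_force: [0.6, 0.1, -0.2]
opening: 0.473
gripper_force: 0.0
```

```bash
python3 - <<'E'
from h import *
s=snap('wrist','w4.png'); st=r.get_state(); print(st['tool_pos'],st['time'],st['wrist_force'])
s=top()
cv2.imwrite('pics/c4.png',cv2.resize(s['image'][230:300,270:380],(770,490),interpolation=cv2.INTER_CUBIC)[:,:,::-1])
E
```

```text
[ 0.45375649 -0.11317828  0.02425405] 5.825 [0.55616259 0.56901431 0.55337763]
cream 365.0 189.7 9.8 [ 0.6147 -0.2185  0.015 ]
cream 312.1 168.2 9.7 [ 0.6711 -0.0735  0.015 ]
cream 313.7 119.6 18.3 [ 0.807  -0.0756  0.015 ]
```

View pics/w4.png

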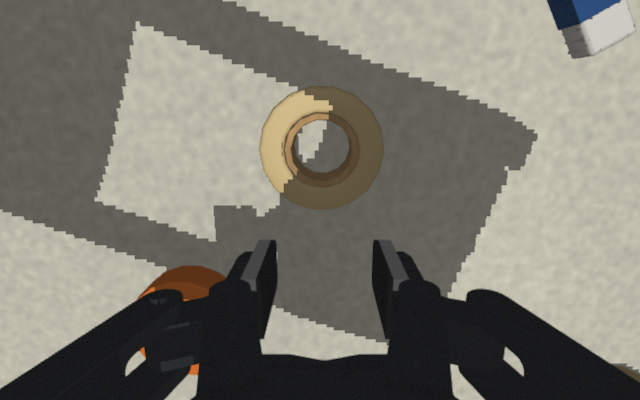

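The roll hasn't moved, so the tips passed above it: at this opening they stand farther back than I assumed. I'll probe down in small steps.

{"op": "jog_arm", "data": {
  "motion": [
    [[0,0,-2],0,-0.05],
    [[0,0,-2],0,-0.05],
    [[0,0,0],0,-0.05]
  ]
}}

```text
time: 6.25
tool_pos: [0.4537, -0.1135, 0.0202]
tcp_rot: [[0.002, 1.0, -0.0], [1.0, -0.002, 0.0], [0.0, -0.0, -1.0]]
wrist_force: [0.5, 0.3, 0.1]
opening: 0.476
gripper_force: 0.0
```

{"op": "jog_arm", "data": {
  "motion": [
    [[0,0,-1.5],0,-0.05],
    [[0,0,-1.5],0,-0.05],
    [[0,0,0],0,-0.05]
  ]
}}

```text
time: 6.62
tool_pos: [0.4537, -0.1136, 0.0172]
tcp_rot: [[0.002, 1.0, -0.0], [1.0, -0.002, 0.0], [0.0, -0.0, -1.0]]
wrist_force: [1.0, 0.1, 0.5]
opening: 0.473
gripper_force: 0.0
```

{"op": "jog_arm", "data": {
  "motion": [
    [[0,0,-1.5],0,-0.05],
    [[0,0,-1.5],0,-0.05],
    [[0,0,0],0,-0.05]
  ]
}}

```text
time: 7.0
tool_pos: [0.4537, -0.1135, 0.0142]
tcp_rot: [[0.002, 1.0, -0.0], [1.0, -0.002, 0.0], [0.0, -0.0, -1.0]]
wrist_force: [-0.4, -0.2, -0.7]
opening: 0.472
gripper_force: 0.0
```

{"op": "jog_arm", "data": {
  "motion": [
    [[0,4,0],0,-0.05],
    [[0,5,0],0,-0.05],
    [[0,6,0],0,-0.05],
    [[0,6,0],0,-0.05],
    [[0,6,0],0,-0.05],
    [[0,6,0],0,-0.05],
    [[0,6,0],0,-0.05],
    [[0,6,0],0,-0.05]
  ]
}}

```text
time: 8.0
tool_pos: [0.4538, -0.0682, 0.0144]
tcp_rot: [[0.002, 1.0, -0.0], [1.0, -0.002, -0.0], [-0.0, -0.0, -1.0]]
wrist_force: [0.2, -1.0, -0.3]
opening: 0.47
gripper_force: 0.0
```

```bash
python3 - <<'E'
from h import *
s=snap('wrist','w5.png'); st=r.get_state(); print(st['tool_pos'],st['time'],st['wrist_force'])
E
```

```text
[ 0.45377664 -0.06763825  0.01434332] 8.05 [-0.16841766  0.82662838 -0.74924367]
```

View pics/w5.png

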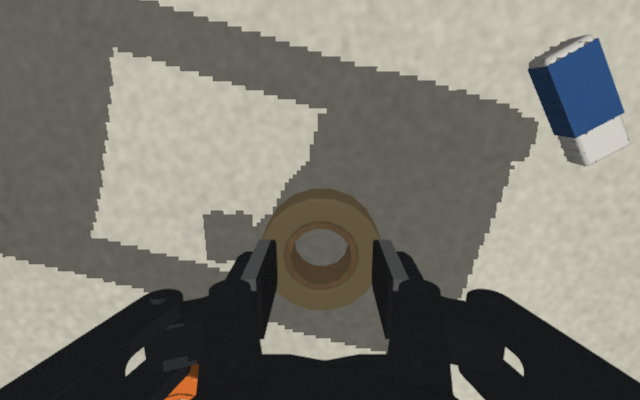

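```bash
python3 - <<'E'
from h import *
s=cams.snapshot('scene');K=np.array(s['mtx']);R=np.array(s['attitude']);o=np.array(s['origin'])
def pj(p):
    c=R.T@(np.array(p)-o);q=K@[c[0],-c[1],-c[2]];return q[:2]/q[2]
for p in ([.4537,-.0676,.0143],[.453,-.069,.0],[.453,-.069,.019]): print(pj(p))
u,v=pj([.453,-.069,.02]).astype(int)
c=s['image'][v-40:v+25,u-45:u+45]; c=np.clip(c*1.6,0,255).astype(np.uint8)
cv2.imwrite('pics/s6.png',cv2.resize(c,(792,572),interpolation=cv2.INTER_CUBIC)[:,:,::-1])
E
```

```text
[287.16645533 179.00491297]
[286.8152276  182.88622305]
[286.51513327 177.75334531]
```

View pics/s6.png

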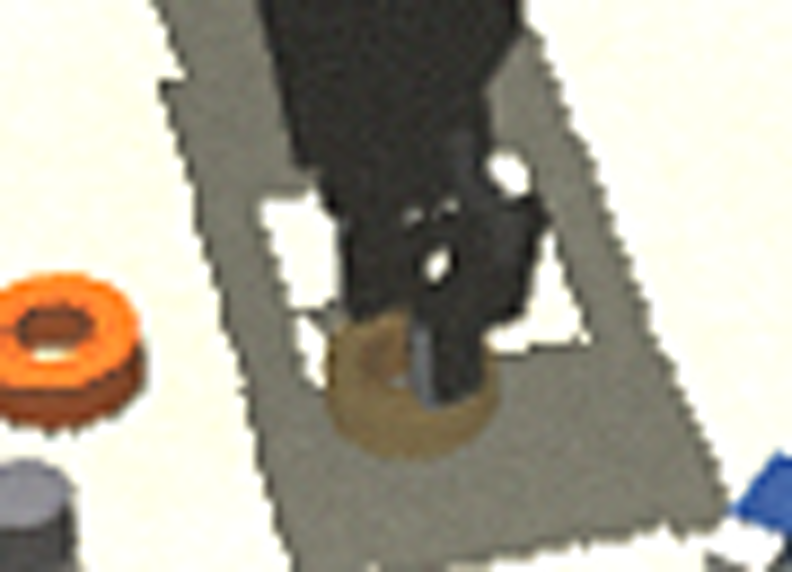

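The scene crop shows the near finger's tip, around (430,400), just above the roll. The tips therefore stand well behind the stated 25 mm at this opening. I'll back off, narrow the fork so the tips swing forward, and probe down to the desk.

{"op": "jog_arm", "data": {
  "motion": [
    [[0,0,12],0,-0.05],
    [[0,-15,5],0,-0.45],
    [[0,-20,0],0,-0.45],
    [[0,-15,0],0,-0.45],
    [[0,0,-5],0,-0.45],
    [[0,0,-4],0,-0.45],
    [[0,0,-3],0,-0.45],
    [[0,0,0],0,-0.45]
  ]
}}

```text
time: 9.1
tool_pos: [0.4534, -0.118, 0.0188]
tcp_rot: [[0.001, 1.0, -0.001], [1.0, -0.001, 0.0], [0.0, -0.001, -1.0]]
wrist_force: [-0.5, -1.0, 0.3]
opening: 0.272
gripper_force: 0.0
```

{"op": "jog_arm", "data": {
  "motion": [
    [[0,0,-2],0,-0.45],
    [[0,0,-2],0,-0.45],
    [[0,0,0],0,-0.45]
  ]
}}

```text
time: 9.48
tool_pos: [0.4537, -0.1185, 0.0152]
tcp_rot: [[0.002, 1.0, -0.0], [1.0, -0.002, 0.0], [0.0, -0.0, -1.0]]
wrist_force: [0.8, 0.1, -0.1]
opening: 0.275
gripper_force: 0.0
```

{"op": "jog_arm", "data": {
  "motion": [
    [[0,0,-1.5],0,-0.45],
    [[0,0,-1.5],0,-0.45],
    [[0,0,0],0,-0.45]
  ]
}}

```text
time: 9.85
tool_pos: [0.4537, -0.1186, 0.0122]
tcp_rot: [[0.002, 1.0, -0.0], [1.0, -0.002, 0.0], [0.0, -0.0, -1.0]]
wrist_force: [-1.1, -0.1, 0.7]
opening: 0.274
gripper_force: 0.0
```

{"op": "jog_arm", "data": {
  "motion": [
    [[0,0,-1.5],0,-0.45],
    [[0,0,-1.5],0,-0.45],
    [[0,0,0],0,-0.45]
  ]
}}

```text
time: 10.22
tool_pos: [0.4537, -0.1185, 0.0092]
tcp_rot: [[0.002, 1.0, -0.0], [1.0, -0.002, 0.0], [0.0, -0.0, -1.0]]
wrist_force: [0.0, 0.1, -0.7]
opening: 0.274
gripper_force: 0.0
```

```bash
python3 - <<'E'
from h import *
s=snap('wrist','w7.png'); g=s['image'].max(2)
for v in range(225,300,6):
    d=g[v]<62; e=np.flatnonzero(np.diff(d.astype(int))); print(v,[int(x) for x in e])
s=cams.snapshot('wrist'); print(wproj(s,[.011,.0116,.025]),wproj(s,[.011,.0116,-.015]))
E
```

```text
225 []
231 []
237 []
243 [290, 296, 352, 358]
249 [288, 296, 351, 359]
255 [259, 274, 287, 296, 351, 361, 374, 388]
261 [257, 272, 285, 296, 351, 362, 375, 390]
267 [254, 270, 284, 296, 351, 363, 377, 393]
273 [252, 268, 283, 296, 351, 365, 379, 395]
279 [246, 275, 282, 296, 351, 365, 372, 400]
285 [239, 279, 282, 296, 351, 365, 369, 408]
291 [177, 213, 237, 295, 352, 410, 435, 469]
297 [167, 214, 218, 294, 353, 429, 434, 480]
[348.48675939 212.85401078] [354.98929793 243.37644886]
```

{"op": "jog_arm", "data": {
  "motion": [
    [[0,0,-2],0,-0.45],
    [[0,0,-2],0,-0.45],
    [[0,0,-1],0,-0.45],
    [[0,0,0],0,-0.45]
  ]
}}

```text
time: 10.82
tool_pos: [0.4537, -0.1186, 0.0042]
tcp_rot: [[0.002, 1.0, -0.0], [1.0, -0.002, 0.0], [0.0, -0.0, -1.0]]
wrist_force: [-0.4, -0.2, -0.3]
opening: 0.275
gripper_force: 0.0
```

{"op": "jog_arm", "data": {
  "motion": [
    [[0,0,-1.5],0,-0.45],
    [[0,0,-1.5],0,-0.45],
    [[0,0,0],0,-0.45]
  ]
}}

```text
time: 11.2
tool_pos: [0.4537, -0.1185, 0.0012]
tcp_rot: [[0.002, 1.0, -0.0], [1.0, -0.002, 0.0], [0.0, -0.0, -1.0]]
wrist_force: [-0.4, 0.1, 0.3]
opening: 0.273
gripper_force: 0.0
```

{"op": "jog_arm", "data": {
  "motion": [
    [[0,0,-1.5],0,-0.45],
    [[0,0,-1.5],0,-0.45],
    [[0,0,0],0,-0.45]
  ]
}}

```text
time: 11.58
tool_pos: [0.4537, -0.1185, -0.0018]
tcp_rot: [[0.002, 1.0, -0.0], [1.0, -0.002, 0.0], [0.0, -0.0, -1.0]]
wrist_force: [0.4, 0.6, 0.7]
opening: 0.271
gripper_force: 0.0
```

{"op": "jog_arm", "data": {
  "motion": [
    [[0,3,0],0,-0.45],
    [[0,4,0],0,-0.45],
    [[0,4,0],0,-0.45],
    [[0,5,0],0,-0.45],
    [[0,6,0],0,-0.45],
    [[0,7,0],0,-0.45],
    [[0,7,0],0,-0.45],
    [[0,6,0],0,-0.45],
    [[0,4,0],0,-0.45],
    [[0,2,0],0,-0.45]
  ]
}}

```text
time: 12.82
tool_pos: [0.4539, -0.0703, -0.0016]
tcp_rot: [[0.002, 1.0, 0.0], [1.0, -0.002, -0.0], [-0.0, 0.0, -1.0]]
wrist_force: [-0.8, -0.8, 0.8]
opening: 0.273
gripper_force: 0.1
```

```bash
cat >> h.py <<'E'
def wroll(f=None):
    st=r.get_state(); s=cams.snapshot('wrist')
    if f: cv2.imwrite('pics/'+f,s['image'][:,:,::-1])
    hsv=cv2.cvtColor(s['image'],cv2.COLOR_RGB2HSV).astype(int)
    m=((hsv[...,1]>65)&(hsv[...,2]>50)&(hsv[...,0]>10)&(hsv[...,0]<30)).astype(np.uint8)
    print('tcp',st['tool_pos'].round(4),'t',st['time'],'F',st['wrist_force'].round(1))
    for c in cv2.findContours(m,0,2)[0]:
        if cv2.contourArea(c)>800:
            (x,y),R=cv2.minEnclosingCircle(c); x0,y0,w,h=cv2.boundingRect(c)
            print('roll px',round(x),round(y),round(R),(x0,y0,w,h),wpx(s,st,x,y,.014).round(4))
E
python3 -c "
from h import *
wroll('w8.png')"
```

```text
tcp [ 0.4539 -0.0703 -0.0016] t 12.825 F [-0.8 -0.8  0.8]
roll px 321 182 72 (249, 112, 145, 141) [ 0.4521 -0.0343  0.014 ]
```

{"op": "jog_arm", "data": {
  "motion": [
    [[0,4,0],0,-0.45],
    [[0,7,0],0,-0.45],
    [[0,9,0],0,-0.45],
    [[0,10,0],0,-0.45],
    [[0,10,0],0,-0.45],
    [[0,10,0],0,-0.45],
    [[0,10,0],0,-0.45],
    [[0,10,0],0,-0.45],
    [[0,10,0],0,-0.45],
    [[0,10,0],0,-0.45]
  ]
}}

```text
time: 14.12
tool_pos: [0.4539, 0.0201, -0.0016]
tcp_rot: [[0.002, 1.0, 0.0], [1.0, -0.002, 0.0], [0.0, 0.0, -1.0]]
wrist_force: [-0.1, -0.6, -0.8]
opening: 0.274
gripper_force: 0.1
```

{"op": "jog_arm", "data": {
  "motion": [
    [[0,10,0],0,-0.45],
    [[0,10,0],0,-0.45],
    [[0,10,0],0,-0.45],
    [[0,10,0],0,-0.45],
    [[0,10,0],0,-0.45],
    [[0,10,0],0,-0.45],
    [[0,10,0],0,-0.45],
    [[0,8,0],0,-0.45],
    [[0,6,0],0,-0.45],
    [[0,4,0],0,-0.45]
  ]
}}

```text
time: 15.38
tool_pos: [0.4538, 0.1077, -0.0016]
tcp_rot: [[0.002, 1.0, -0.0], [1.0, -0.002, -0.0], [-0.0, -0.0, -1.0]]
wrist_force: [-0.2, -1.2, 1.1]
opening: 0.277
gripper_force: 0.1
```

```bash
python3 -c "
from h import *
wroll('w9.png')"
```

```text
tcp [ 0.4538  0.1077 -0.0016] t 15.375 F [-0.2 -1.2  1.1]
roll px 321 182 72 (249, 111, 145, 142) [0.4521 0.1437 0.014 ]
```

{"op": "jog_arm", "data": {
  "motion": [
    [[0,4,0],0,-0.45],
    [[0,8,0],0,-0.45],
    [[0,11,0],0,-0.45],
    [[0,11,0],0,-0.45],
    [[0,11,0],0,-0.45],
    [[0,11,0],0,-0.45],
    [[0,11,0],0,-0.45],
    [[0,11,0],0,-0.45],
    [[0,11,0],0,-0.45],
    [[0,11,0],0,-0.45]
  ]
}}

```text
time: 16.68
tool_pos: [0.4538, 0.2081, -0.0016]
tcp_rot: [[0.002, 1.0, -0.0], [1.0, -0.002, -0.0], [-0.0, -0.0, -1.0]]
wrist_force: [-0.9, -1.0, 0.8]
opening: 0.278
gripper_force: 0.1
```

{"op": "jog_arm", "data": {
  "motion": [
    [[0,11,0],0,-0.45],
    [[0,11,0],0,-0.45],
    [[0,11,0],0,-0.45],
    [[0,11,0],0,-0.45],
    [[0,11,0],0,-0.45],
    [[0,11,0],0,-0.45],
    [[0,10,0],0,-0.45],
    [[0,8,0],0,-0.45],
    [[0,6,0],0,-0.45],
    [[0,3,0],0,-0.45]
  ]
}}

```text
time: 17.92
tool_pos: [0.4538, 0.3007, -0.0016]
tcp_rot: [[0.002, 1.0, -0.0], [1.0, -0.002, -0.0], [-0.0, -0.0, -1.0]]
wrist_force: [-0.6, 0.1, -0.1]
opening: 0.271
gripper_force: 0.2
```

```bash
python3 -c "
from h import *
wroll('w10.png')"
```

```text
tcp [ 0.4538  0.3007 -0.0016] t 17.925 F [-0.6  0.1 -0.1]
roll px 321 183 72 (249, 111, 145, 143) [0.4521 0.3367 0.014 ]
```

{"op": "jog_arm", "data": {
  "motion": [
    [[0,-8,0],0,-0.45],
    [[0,-17,0],0,-0.45],
    [[0,-10,30],0,-0.45],
    [[10,-25,40],0.03,-0.45],
    [[30,-45,20],0.05,-0.45],
    [[35,-55,0],0.07,-0.45],
    [[35,-55,0],0.07,-0.45],
    [[35,-55,0],0.07,-0.45],
    [[35,-55,0],0.07,-0.45],
    [[30,-45,0],0,-0.45]
  ]
}}

```text
time: 19.23
tool_pos: [0.6581, -0.0643, 0.0884]
tcp_rot: [[-0.35, 0.937, -0.0], [0.937, 0.35, -0.0], [-0.0, -0.0, -1.0]]
wrist_force: [0.9, -0.1, 0.6]
opening: 0.273
gripper_force: 0.0
```

```bash
python3 -c "
from h import *
top(); wroll('w11.png')"
```

```text
cream 158.0 246.0 10.3 [0.4524 0.3354 0.015 ]
cream 364.9 189.6 9.7 [ 0.6148 -0.2182  0.015 ]
tcp [ 0.6605 -0.0703  0.0883] t 19.275 F [-3.6 -3.3  0.9]
roll px 526 284 96 (432, 203, 191, 153) [ 0.8099 -0.0752  0.014 ]
roll px 338 214 42 (298, 172, 83, 84) [ 0.6704 -0.0722  0.014 ]
```

{"op": "jog_arm", "data": {
  "motion": [
    [[14,-28,0],0.001,-0.45],
    [[10,-20,-10],0,-0.45],
    [[0,0,-25],0,-0.45],
    [[0,0,-25],0,-0.45],
    [[0,0,-20],0,-0.45],
    [[0,0,-10],0,-0.45],
    [[0,0,0],0,-0.45]
  ]
}}

```text
time: 20.2
tool_pos: [0.6813, -0.1085, -0.0023]
tcp_rot: [[-0.351, 0.936, -0.001], [0.936, 0.351, 0.0], [0.001, -0.001, -1.0]]
wrist_force: [0.5, -0.5, 0.6]
opening: 0.276
gripper_force: 0.0
```

```bash
python3 -c "
from h import *
wroll('w12.png')"
```

```text
tcp [ 0.6813 -0.1085 -0.0023] t 20.2 F [ 0.5 -0.5  0.6]
roll px 598 277 116 (483, 166, 157, 221) [ 0.7855 -0.0723  0.014 ]
roll px 332 180 73 (261, 107, 145, 144) [ 0.6706 -0.0725  0.014 ]
```

{"op": "jog_arm", "data": {
  "motion": [
    [[-1.4,3.7,0],0,-0.45],
    [[-2.5,6.5,0],0,-0.45],
    [[-3.2,8.4,0],0,-0.45],
    [[-3.9,10.3,0],0,-0.45],
    [[-3.9,10.3,0],0,-0.45],
    [[-3.9,10.3,0],0,-0.45],
    [[-3.9,10.3,0],0,-0.45],
    [[-3.9,10.3,0],0,-0.45],
    [[-3.9,10.3,0],0,-0.45],
    [[-3.9,10.3,0],0,-0.45]
  ]
}}

```text
time: 21.5
tool_pos: [0.6474, -0.0171, -0.0016]
tcp_rot: [[-0.351, 0.936, -0.0], [0.936, 0.351, 0.0], [0.0, -0.0, -1.0]]
wrist_force: [0.5, -0.2, -0.1]
opening: 0.276
gripper_force: 0.1
```

{"op": "jog_arm", "data": {
  "motion": [
    [[-3.9,10.3,0],0,-0.45],
    [[-3.9,10.3,0],0,-0.45],
    [[-3.9,10.3,0],0,-0.45],
    [[-3.9,10.3,0],0,-0.45],
    [[-3.9,10.3,0],0,-0.45],
    [[-3.9,10.3,0],0,-0.45],
    [[-3.9,10.3,0],0,-0.45],
    [[-3.2,8.4,0],0,-0.45],
    [[-2.5,6.5,0],0,-0.45],
    [[-1.4,3.7,0],0,-0.45]
  ]
}}

```text
time: 22.75
tool_pos: [0.6131, 0.0733, -0.0016]
tcp_rot: [[-0.352, 0.936, 0.0], [0.936, 0.352, -0.0], [-0.0, 0.0, -1.0]]
wrist_force: [0.7, -0.4, 0.3]
opening: 0.273
gripper_force: 0.1
```

```bash
python3 -c "
from h import *
wroll('w13.png')"
```

```text
tcp [ 0.6131  0.0733 -0.0016] t 22.75 F [ 0.7 -0.4  0.3]
roll px 326 183 72 (254, 112, 144, 142) [0.6005 0.1069 0.014 ]
```

{"op": "jog_arm", "data": {
  "motion": [
    [[-1.4,3.7,0],0,-0.45],
    [[-2.5,7,0],0,-0.45],
    [[-3.8,10.5,0],0,-0.45],
    [[-4,11,0],0,-0.45],
    [[-4,11,0],0,-0.45],
    [[-4,11,0],0,-0.45],
    [[-4,11,0],0,-0.45],
    [[-4,11,0],0,-0.45],
    [[-4,11,0],0,-0.45],
    [[-4,11,0],0,-0.45]
  ]
}}

```text
time: 24.05
tool_pos: [0.5773, 0.1718, -0.0016]
tcp_rot: [[-0.351, 0.936, 0.0], [0.936, 0.351, 0.0], [-0.0, 0.0, -1.0]]
wrist_force: [-0.4, 0.1, 1.5]
opening: 0.274
gripper_force: 0.1
```

{"op": "jog_arm", "data": {
  "motion": [
    [[-4,11,0],0,-0.45],
    [[-4,11,0],0,-0.45],
    [[-4,11,0],0,-0.45],
    [[-4,11,0],0,-0.45],
    [[-4,11,0],0,-0.45],
    [[-4,11,0],0,-0.45],
    [[-4,11,0],0,-0.45],
    [[-4,11,0],0,-0.45],
    [[-3,8,0],0,-0.45],
    [[-1.4,4,0],0,-0.45]
  ]
}}

```text
time: 25.3
tool_pos: [0.5409, 0.2717, -0.0016]
tcp_rot: [[-0.352, 0.936, -0.0], [0.936, 0.352, -0.0], [-0.0, -0.0, -1.0]]
wrist_force: [-0.3, -0.3, -0.0]
opening: 0.273
gripper_force: 0.2
```

```bash
python3 -c "
from h import *
wroll('w14.png')"
```

```text
tcp [ 0.5409  0.2717 -0.0016] t 25.3 F [-0.3 -0.3 -0. ]
roll px 326 183 72 (254, 111, 144, 144) [0.5283 0.3052 0.014 ]
roll px 145 30 91 (59, 0, 177, 105) [0.4519 0.3338 0.014 ]
```

{"op": "jog_arm", "data": {
  "motion": [
    [[-1.5,4,0],0,-0.45],
    [[-1.7,5,0],0,-0.45],
    [[-1,3,0],0,-0.45],
    [[0,0,0],0,-0.45],
    [[3,-8,0],0,-0.45],
    [[6,-17,0],0,-0.45],
    [[3,-10,30],0,-0.45],
    [[5,-25,40],-0.06,-0.45],
    [[8,-45,20],-0.06,-0.45],
    [[10,-55,0],-0.06,-0.45]
  ]
}}

```text
time: 26.6
tool_pos: [0.5742, 0.1213, 0.0914]
tcp_rot: [[-0.177, 0.984, 0.005], [0.984, 0.177, 0.001], [-0.0, 0.005, -1.0]]
wrist_force: [1.4, 0.1, -0.1]
opening: 0.275
gripper_force: 0.0
```

{"op": "jog_arm", "data": {
  "motion": [
    [[10,-55,0],-0.06,-0.45],
    [[8,-55,0],-0.06,-0.45],
    [[8,-55,0],-0.06,-0.45],
    [[8,-55,0],0,-0.45],
    [[8,-55,0],0,-0.45],
    [[5,-45,0],0,-0.45],
    [[2,-25,0],0,-0.45],
    [[0,-10,0],0,-0.45],
    [[0,0,0],0,-0.45]
  ]
}}

```text
time: 27.72
tool_pos: [0.6207, -0.2316, 0.0882]
tcp_rot: [[0.001, 1.0, -0.0], [1.0, -0.001, 0.001], [0.001, -0.0, -1.0]]
wrist_force: [-0.0, 0.8, -0.2]
opening: 0.274
gripper_force: 0.0
```

```bash
python3 -c "
from h import *
top(); wroll('w15.png')
print(r.get_state()['tcp_rot'].round(3).tolist())"
```

```text
cream 157.4 245.7 10.3 [0.4532 0.337  0.015 ]
cream 166.3 219.0 10.1 [0.5252 0.317  0.015 ]
cream 313.7 120.0 18.4 [ 0.8061 -0.0754  0.015 ]
tcp [ 0.6209 -0.2308  0.0882] t 27.775 F [ 0.3 -0.4 -0.6]
roll px 314 185 43 (272, 143, 85, 85) [ 0.6137 -0.2169  0.014 ]
roll px 600 14 41 (561, 0, 79, 31) [ 0.7756 -0.1177  0.014 ]
[[-0.0, 1.0, -0.0], [1.0, 0.0, 0.001], [0.001, -0.0, -1.0]]
```

{"op": "jog_arm", "data": {
  "motion": [
    [[-2,-15,0],0,-0.45],
    [[-2,-15,0],0,-0.45],
    [[-1,-5,-10],0,-0.45],
    [[0,0,-25],0,-0.45],
    [[0,0,-25],0,-0.45],
    [[0,0,-20],0,-0.45],
    [[0,0,-10],0,-0.45],
    [[0,0,0],0,-0.45]
  ]
}}

```text
time: 28.82
tool_pos: [0.6154, -0.2667, -0.0025]
tcp_rot: [[0.001, 1.0, -0.001], [1.0, -0.001, 0.001], [0.001, -0.001, -1.0]]
wrist_force: [0.1, -0.5, 0.4]
opening: 0.281
gripper_force: 0.0
```

```bash
python3 -c "
from h import *
wroll('w16.png')"
```

```text
tcp [ 0.6154 -0.2667 -0.0025] t 28.825 F [ 0.1 -0.5  0.4]
roll px 321 146 75 (247, 71, 149, 150) [ 0.6138 -0.2168  0.014 ]
```

{"op": "jog_arm", "data": {
  "motion": [
    [[0,4,0],0,-0.45],
    [[0,5,0],0,-0.45],
    [[0,5,0],0,-0.45],
    [[0,6,0],0,-0.45],
    [[0.5,8,0],0,-0.45],
    [[1,10,0],0,-0.45],
    [[1,11,0],0,-0.45],
    [[1.3,11,0],0,-0.45],
    [[1.3,11,0],0,-0.45],
    [[1.3,11,0],0,-0.45]
  ]
}}

```text
time: 30.12
tool_pos: [0.6225, -0.1841, -0.0016]
tcp_rot: [[0.001, 1.0, 0.0], [1.0, -0.001, -0.0], [-0.0, 0.0, -1.0]]
wrist_force: [0.9, 0.2, 0.1]
opening: 0.273
gripper_force: 0.2
```

{"op": "jog_arm", "data": {
  "motion": [
    [[1.3,11,0],0,-0.45],
    [[1.3,11,0],0,-0.45],
    [[1.3,11,0],0,-0.45],
    [[1.3,11,0],0,-0.45],
    [[1.3,11,0],0,-0.45],
    [[1.3,11,0],0,-0.45],
    [[1.3,11,0],0,-0.45],
    [[1.3,11,0],0,-0.45],
    [[1.3,10,0],0,-0.45],
    [[1,6,0],0,-0.45]
  ]
}}

```text
time: 31.38
tool_pos: [0.6351, -0.0802, -0.0016]
tcp_rot: [[0.001, 1.0, -0.0], [1.0, -0.001, 0.0], [0.0, -0.0, -1.0]]
wrist_force: [-0.5, -0.2, 0.4]
opening: 0.276
gripper_force: 0.2
```

```bash
python3 -c "
from h import *
wroll('w17.png')"
```

```text
tcp [ 0.6351 -0.0802 -0.0016] t 31.375 F [-0.5 -0.2  0.4]
roll px 638 254 93 (581, 161, 59, 187) [ 0.7601 -0.0735  0.014 ]
roll px 325 183 72 (254, 112, 144, 142) [ 0.6349 -0.0446  0.014 ]
```

{"op": "jog_arm", "data": {
  "motion": [
    [[0,4,0],0,-0.45],
    [[0,7,0],0,-0.45],
    [[0,10,0],0,-0.45],
    [[0,11,0],0,-0.45],
    [[0,11,0],0,-0.45],
    [[-0.5,11,0],0,-0.45],
    [[-1,11,0],0.03,-0.45],
    [[-2,11,0],0.03,-0.45],
    [[-2.5,11,0],0.03,-0.45],
    [[-2.5,11,0],0.03,-0.45]
  ]
}}

```text
time: 32.67
tool_pos: [0.6264, 0.0178, -0.0016]
tcp_rot: [[-0.121, 0.993, -0.0], [0.993, 0.121, 0.0], [0.0, -0.0, -1.0]]
wrist_force: [1.0, 0.3, -0.8]
opening: 0.279
gripper_force: 0.1
```

{"op": "jog_arm", "data": {
  "motion": [
    [[-2.8,11,0],0,-0.45],
    [[-2.8,11,0],0,-0.45],
    [[-2.8,11,0],0,-0.45],
    [[-2.8,11,0],0,-0.45],
    [[-2.8,11,0],0,-0.45],
    [[-2.8,11,0],0,-0.45],
    [[-2.8,11,0],0,-0.45],
    [[-2.5,10,0],0,-0.45],
    [[-2,8,0],0,-0.45],
    [[-1,4,0],0,-0.45]
  ]
}}

```text
time: 33.92
tool_pos: [0.6013, 0.1166, -0.0016]
tcp_rot: [[-0.119, 0.993, -0.0], [0.993, 0.119, -0.0], [-0.0, -0.0, -1.0]]
wrist_force: [0.1, -0.3, 0.2]
opening: 0.275
gripper_force: 0.2
```

```bash
python3 -c "
from h import *
wroll('w18.png')"
```

```text
tcp [ 0.6013  0.1166 -0.0016] t 33.925 F [ 0.1 -0.3  0.2]
roll px 325 183 72 (254, 112, 144, 142) [0.5969 0.1521 0.014 ]
```

{"op": "jog_arm", "data": {
  "motion": [
    [[-1,4,0],0,-0.45],
    [[-1,8,0],0,-0.45],
    [[-1.5,11,0],0,-0.45],
    [[-1.5,11,0],0,-0.45],
    [[-1.5,11,0],0,-0.45],
    [[-1.5,11,0],0,-0.45],
    [[-1,11,0],0,-0.45],
    [[-1,11,0],0,-0.45],
    [[-1,9,0],0,-0.45],
    [[-0.5,6,0],0,-0.45]
  ]
}}

```text
time: 35.22
tool_pos: [0.5899, 0.2097, -0.0016]
tcp_rot: [[-0.119, 0.993, -0.0], [0.993, 0.119, 0.0], [0.0, -0.0, -1.0]]
wrist_force: [-0.4, -0.1, 0.9]
opening: 0.277
gripper_force: 0.2
```

{"op": "jog_arm", "data": {
  "motion": [
    [[-0.5,8,0],0,-0.45],
    [[0,10,0],0,-0.45],
    [[0,10,0],0,-0.45],
    [[0,8,0],0,-0.45],
    [[0,5,0],0,-0.45],
    [[0,2,0],0,-0.45],
    [[0,0,0],0,-0.45]
  ]
}}

```text
time: 36.1
tool_pos: [0.5895, 0.2521, -0.0016]
tcp_rot: [[-0.119, 0.993, -0.0], [0.993, 0.119, 0.0], [0.0, -0.0, -1.0]]
wrist_force: [0.2, 0.3, 0.4]
opening: 0.277
gripper_force: 0.0
```

```bash
python3 -c "
from h import *
wroll('w19.png')"
```

```text
tcp [ 0.5895  0.2521 -0.0016] t 36.1 F [0.2 0.3 0.4]
roll px 325 182 73 (254, 110, 145, 144) [0.585  0.2883 0.014 ]
roll px 163 78 88 (80, 0, 168, 161) [0.524  0.3186 0.014 ]
roll px 26 40 48 (0, 0, 56, 82) [0.4772 0.3252 0.014 ]
```

Roll B is in. I'll back off, lift, move clear and check from the top.

{"op": "jog_arm", "data": {
  "motion": [
    [[0.5,-6,0],0,-0.45],
    [[1.5,-15,0],0,-0.45],
    [[0,-12,25],0,-0.45],
    [[0,-20,40],0,-0.45],
    [[0,-40,40],0,-0.45],
    [[0,-55,20],0,-0.45],
    [[0,-55,0],0,-0.45],
    [[0,-30,0],0,-0.45],
    [[0,0,0],0,-0.45],
    [[0,0,0],0,-0.45]
  ]
}}

```text
time: 37.4
tool_pos: [0.5913, 0.0189, 0.1233]
tcp_rot: [[-0.118, 0.993, -0.0], [0.993, 0.118, 0.0], [0.0, -0.0, -1.0]]
wrist_force: [0.1, 0.1, -0.1]
opening: 0.275
gripper_force: 0.0
```

```bash
python3 -c "
from h import *
s=top(); print(r.get_state()['time'])
c=np.clip(s['image'][90:300,100:400]*1.5,0,255).astype(np.uint8); cv2.imwrite('pics/end.png',cv2.resize(c,(800,560),interpolation=cv2.INTER_CUBIC)[:,:,::-1])"
```

```text
cream 158.0 246.0 10.3 [0.4524 0.3354 0.015 ]
cream 166.4 218.9 10.1 [0.5253 0.3168 0.015 ]
cream 178.2 196.7 9.9 [0.5862 0.2878 0.015 ]
cream 313.7 119.8 18.4 [ 0.8066 -0.0755  0.015 ]
37.45
```

View pics/end.png

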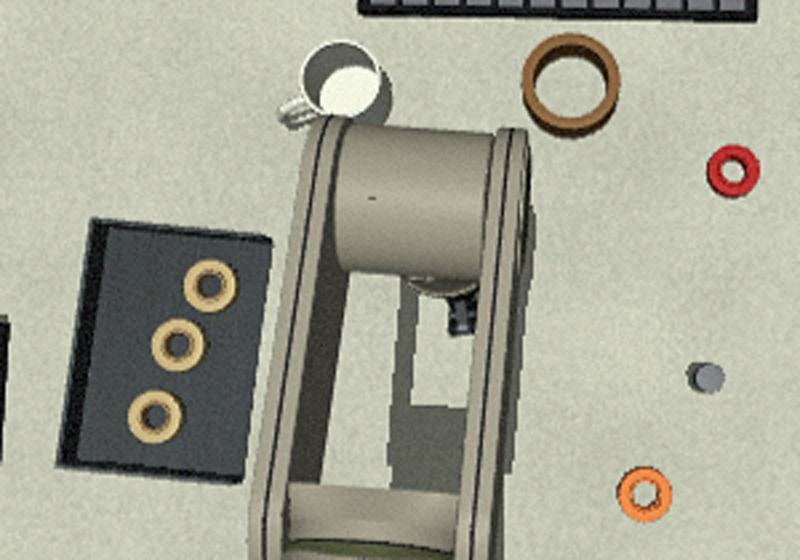

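The picture shows all three cream rolls flat and well inside the tray, at (210,285), (178,345) and (155,416). The glue, red and orange rolls, parcel tape and mug look undisturbed. The arm hides the eraser, but no path went near it.

```bash
python3 -c "
from h import *
print(r.job_done())"
```

```text
the job is handed in; nothing more can be done
None
```

All three cream tape rolls lie flat and completely inside the tray, slid in with the fingertips; I handed the job in at about 37 s, with everything else apparently where it stood, except that the arm hid the eraser in the final picture.

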